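Charge the clamping fixture with the key switch held over

TASK

The bench clamping fixture has to be filled slowly with air: first swing the air valve's lever open, stop it over the yellow set mark on its dial plate and let go of it. Then take the blue-headed key out of the key block, push it fully home into the key switch on the control box (its tumblers are sticky: press lightly and wiggle the key to and fro as it goes down, never ram it), and turn it a quarter turn clockwise to its stop. Finish still gripping the key and holding it turned against the return spring, with the lever left on the mark and the other keys, the pipe plug and the red bin left where they are.

Things in the scene. Friction and masses are not known exactly. Their poses are not given: they have to be found in the camera images.
- valve_axis (a point): point on the air valve's upright turning axis, level with the lever's sleeve (95 mm above the bench). An aluminium dial plate (radius 74 mm, top 79 mm above the bench) lies under the lever
- air_valve (a joint): angle of the valve lever: 0 = closed, grows as the lever swings counter-clockwise seen from above (opening), 1.57 = fully open. Found nearly closed, 0 to 0.3. Stays where it is left; about 1.5 N at the sleeve moves it
- lever_grip (a point): centre of the black sleeve on the end of the valve lever, 110 mm out from the valve axis; the sleeve is 60 mm long, 18 mm wide, 16 mm high, free all round. x axis: along the lever outwards from the valve axis; z up
- set_mark: yellow set mark clipped on the rim of the dial plate, below the lever, which passes freely over it. Origin on the valve axis at bench height; its x axis is level and points from the valve axis out to the mark (mark 58 to 79 mm out, 7 mm wide). Lever is on the mark when the x axes of lever and mark agree; the mark lies at 0.65 to 1.05 rad of lever angle
- blue_key_bow (a point): centre of the head of the blue-headed key. Head 12 mm thick (x), 34 wide (y), 34 high (z, up along the key). It stands in one of three slots of an aluminium key block (50 x 156 x 40 mm high), this point 57 mm above the bench, the next key's 50 mm away along y. Pull straight up 35 mm to free it
- keyhole (a point): centre of the key slot, level with the steel rim of the key switch (rim 34 mm across), 95 mm above the bench. Slot 7 mm (x) by 16 mm (y), mouth chamfered 2 mm, straight down (z up). The key enters with its x axis along this x, either way. Fully home, the head's underside sits on the rim and blue_key_bow is 17 mm above this point
- key_switch (a joint): angle of the key switch barrel: 0 at rest, grows clockwise seen from above, stop at 1.57 (a quarter turn; 0.5 the other way). A spring pulls it back to 0 (0.14 N m at the quarter). Only the key turns it, lagging by 0.1 to 0.2 rad of play. To pass the tumblers: light push (5 N), swing 0.5 rad to and fro, end straight
- green_key_bow (a point): centre of the head of the green-headed key in the key block (leave alone)
- white_key_bow (a point): centre of the head of the white-headed key in the key block (leave alone)
- pipe_plug_mid (a point): centre of a loose brass pipe plug, 26 mm across and 20 mm high, standing on the bench between robot and control box (leave alone)
- red_bin_mid (a point): centre of a loose red stock bin, 130 x 100 x 60 mm, behind the key block (leave alone)
- blue_key: the whole blue-headed key, 60 g; origin at its tip, 48 mm below the centre of the head, axes as the head's. Under the head a round neck (5 mm diameter, 5 mm long), then a flat brass blade 5 mm thick (x), 14 mm wide (y), 26 mm long, square-tipped. Fits the switch either way round (half a turn about z)
- control_box: fixed grey control box, 150 (x) x 180 (y) x 85 mm; origin under its centre. Inside the key switch sit two sticky tumblers, their slots 0.40 to 0.50 rad askew, one each way: the key stops on the first with blue_key_bow 40 mm above the keyhole, on the second at 34 mm, on the barrel at 29 mm, and drops on when twisted into line
- valve: the whole air valve, fixed, with its lever: brass valve on a pipe along y, dial plate on top; origin on the turning axis at bench height, -x points where the closed lever points. A grey filter-regulator with a black knob, 125 mm high, stands 115 mm from the axis towards +y; the lever opens towards -y
Not all that is in view belongs to the job. Of the things that look like the blue_key, the smaller one is meant.

How it is judged:
By the outcome, as a careful person would: the job done as asked, in the order asked, and still so for the second after the job is handed in, while the arm keeps its last pose, push and grip.
It also fails if it takes over 72 s, if anything falls off the work surface, if the arm or the gripper's body presses on something with over 40 N, if the wrist force passes 120 N, or if a joint passes its speed limit or range.

ROBOT

A 6-joint arm with a two-finger parallel gripper is mounted at the origin on the work surface. World frame = base frame: x ahead of the robot, y to its left, z up, the work surface at z = 0. Lengths are in m, angles in rad, forces in N, time in s.
With the tool pointing down it reaches from about 0.2 to 0.875 m from the base axis. Payload 3.4 kg.
Tool frame: the origin (TCP) lies between the finger pads; the fingertips stand 25 mm ahead of it and the grasp point (between the pads) lies 6 mm ahead of it (r.nose_length is the z of the fingertips in the tool frame, in m); z points along the fingers, x is the direction in which the jaws open and shut, and the axes are right-handed (so a half turn about z gives the same grasp; the last joint's range is limited). The gripper opens to 94 mm and grips with 3 to 60 N. Pads are 16 mm wide; open, the fingers measure 119 mm over their backs; the gripper's body (75 mm by 177 mm) begins 78 mm behind the grasp point.
Start: joints at [-1.269, 0.276, 1.505, -0, 1.361, -0.121], TCP at [0.236, -0.524, 0.23] pointing down, gripper open.
Joint ranges: [-2.89, 2.89], [-0.75, 2.08], [0.22, 2.7], [-1.18, 4.32], [0.11, 2.71], [-2.7, 2.7]. Speed limits (rad/s): [2.57, 2.57, 3.14, 3.14, 3.14, 3.14].

INTERFACE

Orientations are given as a unit quaternion [w, x, y, z].
In Python, from plant import r, gripper_to, inverse_kinematics, vision, models, telemetry gives the robot as it stands. Calls block until the motion is done:
- r.move_to(position, orientation): joint-space move of the TCP to a pose.
- r.move_l(position, rot=None, vel=0.15, guard=None): straight line of the TCP; rot=None keeps the orientation; vel is the mean speed in m/s. With guard (N) it stops when the force on the tool has changed by that much, and returns True; else False.
- r.movej(angles): joint-space move.
- gripper_to(opening, f_grip=None): finger opening in m; f_grip is the grip in N (None keeps the last); returns when the fingers have stopped.
- r.hold(seconds).
- inverse_kinematics(position, orientation): joint angles nearest the present ones, or None.
- vision.snapshot(name): name is "scene" or "top" or "wrist"; returns the picture (480x640x3 uint8, red, green, blue); there is no depth.
- vision.get_calibration(name): a dict with "fx", "fy", "cx", "cy" (pixels), "position" and "orientation" of the camera in the world. Camera axes: x right, y down, z forward; pixel columns grow to the right and rows downward; lengths in m; the calibration is good to about 2 mm. The wrist camera is an equidistant fisheye: a pixel r from the principal point sees the ray r / f radians off the axis. A picture is of the moment at which its call begins: read the wrist's pose just before it. get_calibration takes no time and is no camera call; for the wrist camera it gives the pose at the moment of the call.
A pose or a line that the arm cannot do raises r.PlanningError and nothing moves.
- r.sign_off(): hands the job in, once; it reports no verdict.
Trained networks look in the newest picture that a camera, given by its name, has taken for a name from the list of things; names that differ only in an ending like _2 or _b are one class to them, and where a whole thing is asked for, a point or a joint stands for the part that bears it (a point fixed in the world has none). Each returns a list of dicts, best first, with "score" (0 to 1); they miss things now and then, are a little off and sometimes report something else, mostly with a low value. They report only what shows in the picture. A call takes as long as a camera call. They do not tell look-alikes from the thing itself.
- models.boxes_of(thing, camera): "at" ([x, y, z] in m, in world coordinates, good to about 4 mm: the middle of the surface that is visible of it).
- models.regions_of(thing, camera): "pixels" (480x640 bool, what is visible of it).
- models.mark_of(thing, camera): "at" ([x, y, z] in m, in world coordinates, good to about 4 mm: a listed point, or the origin of a listed thing).
Readings, each from a call of its own:
- telemetry.current_t(): time.
- telemetry.current_joints(): joint angles.
- telemetry.current_dq(): joint speeds.
- telemetry.current_joint_efforts(): joint torques, N m.
- telemetry.current_ee_pos(): TCP position.
- telemetry.current_tool_rot(): TCP orientation.
- telemetry.current_wrist_force(): force on the tool from outside, world axes, zero at the start.
- telemetry.current_torque(): the same for the moment, N m.
- telemetry.current_opening(): finger opening in m.
Only numpy, scipy, OpenCV 4.12 (cv2) and the standard library are available. Lean on these libraries where they do the work, as an engineer would, in place of code of your own. Each camera call takes 0.05 s, during which the arm holds its last target.

## Working session

There is one attempt and no reset: what is moved stays moved. The work goes in short steps, each a Python script; the robot and the scene stay as the last script left them, time stands still between calls to the robot, and variables do not carry over. Pictures are saved under pics/ and viewed, and the job is handed in when it is done.

```bash
ls; mkdir -p pics; python3 - <<'E'
from plant import r, gripper_to, inverse_kinematics, vision, models, telemetry
import cv2
for n in ["scene","top","wrist"]:
    im=vision.snapshot(n); cv2.imwrite(f"pics/a_{n}.png",im[:,:,::-1])
    c=vision.get_calibration(n); print(n,c)
    for t in ["valve_axis","lever_grip","set_mark","blue_key_bow","blue_key","keyhole","green_key_bow","white_key_bow","pipe_plug_mid","control_box","valve","red_bin_mid"]:
        print(t,[([round(float(v),4) for v in d["at"]],round(d["score"],2)) for d in models.mark_of(t,n)][:4])
print(telemetry.current_t(), telemetry.current_tool_rot())
E
```

```text
pics
scene {'fx': 458.31115875743893, 'fy': 458.31115875743893, 'cx': 310.98132310203624, 'cy': 242.52068461189674, 'position': array([ 1.05963672, -0.60457252,  0.74966768]), 'orientation': array([-0.39022397,  0.85330076,  0.31403837, -0.14485498])}
valve_axis [([0.5694, 0.3329, 0.0927], 0.63)]
lever_grip [([0.4623, 0.3181, 0.0961], 0.65)]
set_mark [([0.5928, -0.0578, -0.0019], 0.58), ([0.5032, -0.2761, 0.0571], 0.33)]
blue_key_bow [([0.5931, -0.4263, 0.064], 0.82), ([0.5154, -0.38, 0.0587], 0.6), ([0.5696, -0.0889, 0.0982], 0.57)]
blue_key [([0.5162, -0.3796, 0.0094], 0.8), ([0.5976, -0.4217, 0.0032], 0.61)]
keyhole [([0.5687, -0.0896, 0.0991], 0.82), ([0.424, 0.0231, 0.0115], 0.37)]
green_key_bow [([0.5091, -0.3269, 0.0567], 0.5)]
white_key_bow []
pipe_plug_mid [([0.5031, -0.2776, 0.0575], 0.63)]
control_box [([0.592, -0.0577, -0.0009], 0.92), ([0.5097, -0.3241, 0.061], 0.24)]
valve [([0.5677, 0.3279, -0.0002], 0.74)]
red_bin_mid [([0.7459, -0.2957, 0.0319], 0.79)]
top {'fx': 621.9927490543129, 'fy': 621.9927490543129, 'cx': 312.76529768001626, 'cy': 228.69779389286464, 'position
[... 642 characters left out ...]
e_plug_mid [([0.4212, 0.023, 0.0072], 0.58), ([0.594, -0.0603, 0.0004], 0.57)]
control_box [([0.5924, -0.0562, 0.002], 0.83)]
valve [([0.5699, 0.3278, 0.0033], 0.61)]
red_bin_mid [([0.749, -0.2891, 0.0302], 0.75)]
wrist {'fx': 371.64829954431775, 'fy': 371.64829954431775, 'cx': 315.65751841175626, 'cy': 239.11324865711669, 'position': array([ 0.30037178, -0.4953544 ,  0.38431228]), 'orientation': array([ 0.10265277,  0.83335775, -0.53908348, -0.0660778 ])}
valve_axis []
lever_grip []
set_mark []
blue_key_bow []
blue_key []
keyhole []
green_key_bow []
white_key_bow []
pipe_plug_mid []
control_box []
valve []
red_bin_mid []
1.95 [ 3.40379422e-05  8.39730789e-01 -5.43002946e-01  4.77739844e-05]
```

View pictures.

View pics/a_scene.png

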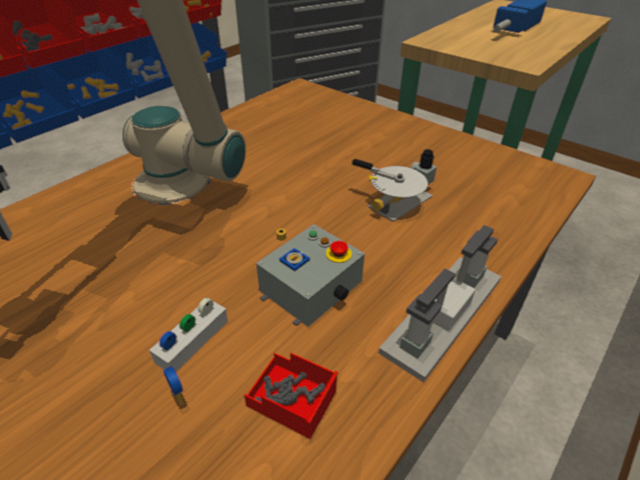

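View pics/a_top.png

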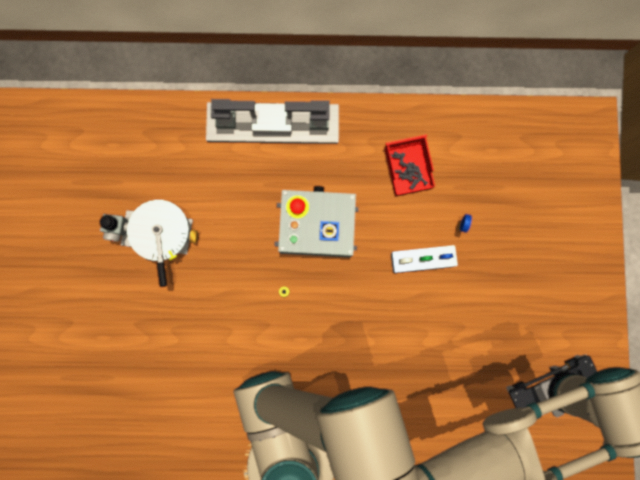

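View pics/a_wrist.png

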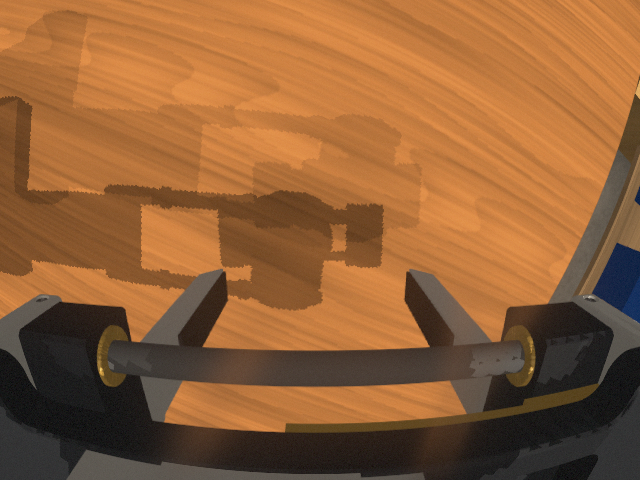

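```bash
cat > h.py <<'E'
from plant import r, gripper_to, inverse_kinematics, vision, models, telemetry
import cv2, numpy as np
from scipy.spatial.transform import Rotation as Rn
def q_of(psi):
    x=np.array([np.cos(psi),np.sin(psi),0]);z=np.array([0,0,-1.]);y=np.cross(z,x)
    q=Rn.from_matrix(np.c_[x,y,z]).as_quat(); return np.array([q[3],q[0],q[1],q[2]])
def snap(n,f):
    c=vision.get_calibration(n); im=vision.snapshot(n); cv2.imwrite(f"pics/{f}.png",im[:,:,::-1]); return c,im
def camR(c):
    q=c["orientation"]; return Rn.from_quat([q[1],q[2],q[3],q[0]])
def ray(c,u,v,fish):
    x=(u-c["cx"])/c["fx"]; y=(v-c["cy"])/c["fy"]
    if fish:
        t=np.hypot(x,y); d=np.array([np.sin(t)*x/max(t,1e-9),np.sin(t)*y/max(t,1e-9),np.cos(t)])
    else: d=np.array([x,y,1.])
    return camR(c).apply(d)
def pt(c,u,v,z,fish):
    d=ray(c,u,v,fish); p=c["position"]; return p+d*(z-p[2])/d[2]
def marks(t,n):
    return [([round(float(v),4) for v in d["at"]],round(d["score"],2)) for d in models.mark_of(t,n)][:3]
E
python3 - <<'E'
from h import *
for psi in (-90,90,-50,130,-30,150):
    print(psi, inverse_kinematics([0.46,0.31,0.2],q_of(np.radians(psi))))
for psi in np.arange(-180,181,30):
    q=inverse_kinematics([0.568,-0.085,0.2],q_of(np.radians(psi))); q2=inverse_kinematics([0.515,-0.379,0.2],q_of(np.radians(psi)))
    print(psi, None if q is None else np.round(q,2), None if q2 is None else np.round(q2,2))
for n,(u,v) in dict(scene=(397,185),top=(160,235)).items():
    im=cv2.imread(f"pics/a_{n}.png")[v-60:v+60,u-75:u+75]; cv2.imwrite(f"pics/z_{n}.png",cv2.resize(im,None,fx=5,fy=5,interpolation=cv2.INTER_CUBIC))
im=cv2.imread("pics/a_top.png")[200:290,380:490]; cv2.imwrite("pics/z_keys.png",cv2.resize(im,None,fx=6,fy=6,interpolation=cv2.INTER_CUBIC))
E
```

```text
-90 [ 4.67562787e-01  2.64403916e-01  1.59895587e+00 -4.44089210e-16
  1.27823287e+00  2.03835911e+00]
90 [ 4.67562787e-01  2.64403916e-01  1.59895587e+00 -4.44089210e-16
  1.27823287e+00 -1.10323354e+00]
-50 [ 4.67562787e-01  2.64403916e-01  1.59895587e+00 -4.44089210e-16
  1.27823287e+00  1.34022741e+00]
130 [ 4.67562787e-01  2.64403916e-01  1.59895587e+00 -4.44089210e-16
  1.27823287e+00 -1.80136524e+00]
-30 [ 4.67562787e-01  2.64403916e-01  1.59895587e+00 -4.44089210e-16
  1.27823287e+00  9.91161562e-01]
150 [ 4.67562787e-01  2.64403916e-01  1.59895587e+00 -4.44089210e-16
  1.27823287e+00 -2.15043109e+00]
-180 None [-0.74  0.39  1.41 -0.    1.34  2.4 ]
-150 [-0.27  0.29  1.56 -0.    1.29  2.35] [-0.74  0.39  1.41 -0.    1.34  1.87]
-120 [-0.27  0.29  1.56 -0.    1.29  1.82] [-0.74  0.39  1.41 -0.    1.34  1.35]
-90 [-0.27  0.29  1.56 -0.    1.29  1.3 ] [-0.74  0.39  1.41 -0.    1.34  0.83]
-60 [-0.27  0.29  1.56 -0.    1.29  0.78] [-0.74  0.39  1.41 -0.    1.34  0.3 ]
-30 [-0.27  0.29  1.56 -0.    1.29  0.25] [-0.74  0.39  1.41 -0.    1.34 -0.22]
0 [-0.27  0.29  1.56 -0.    1.29 -0.27] [-0.74  0.39  1.41 -0.    1.34 -0.74]
30 [-0.27  0.29  1.56 -0.    1.29 -0.79] [-0.74  0.39  1.41 -0.    1.34 -1.27]
60 [-0.27  0.29  1.56 -0.    1.29 -1.32] [-0.74  0.39  1.41 -0.    1.34 -1.79]
90 [-0.27  0.29  1.56 -0.    1.29 -1.84] [-0.74  0.39  1.41 -0.    1.34 -2.31]
120 [-0.27  0.29  1.56 -0.    1.29 -2.36] None
150 None None
180 None [-0.74  0.39  1.41 -0.    1.34  2.4 ]
```

View pics/z_scene.png

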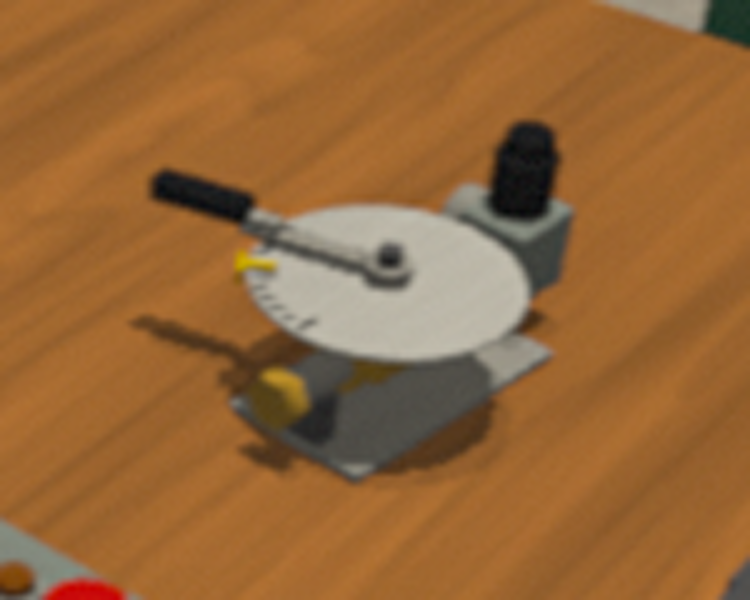

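View pics/z_top.png

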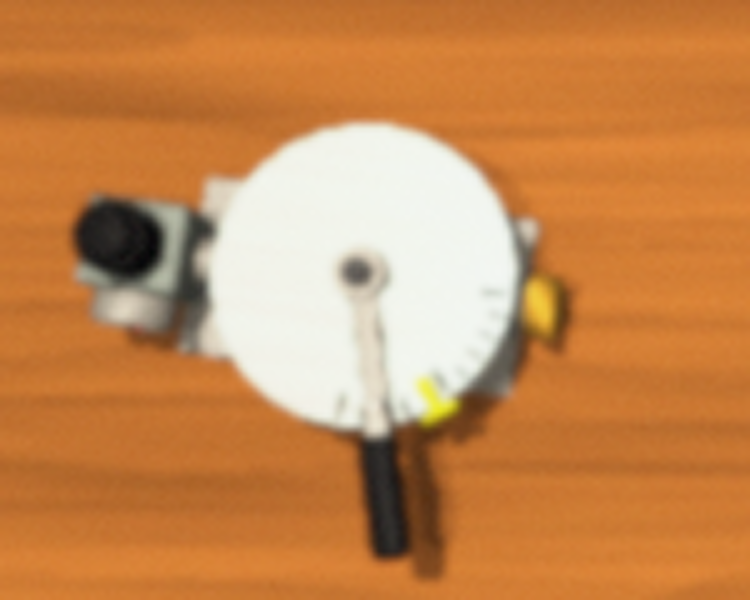

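View pics/z_keys.png

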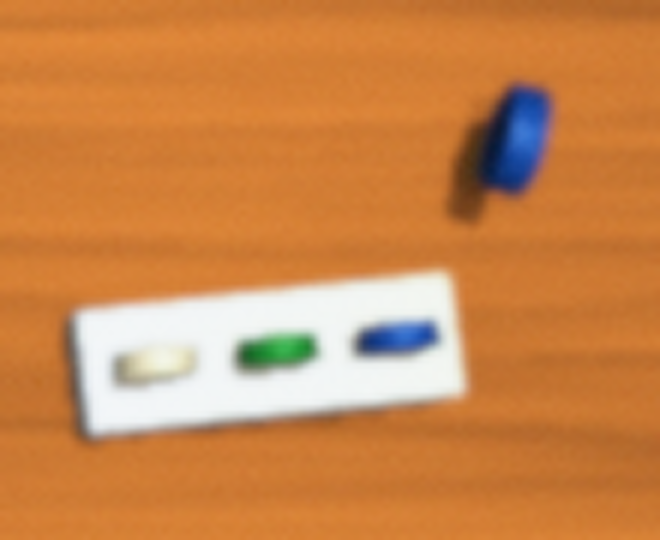

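```bash
python3 - <<'E'
from h import *
r.move_to([0.462,0.318,0.20],q_of(np.radians(-84)))
print(telemetry.current_t(),telemetry.current_ee_pos())
c,im=snap("wrist","w1"); np.save("w1c.npy",c,allow_pickle=True)
for t in ["valve_axis","lever_grip","set_mark","valve"]: print(t,marks(t,"wrist"))
c2,im=snap("top","t1"); 
E
```

```text
5.0083 [0.46247112 0.31744062 0.20002519]
valve_axis [([0.5701, 0.3297, 0.0972], 0.85), ([0.5731, 0.3352, 0.0043], 0.26)]
lever_grip [([0.4625, 0.3133, 0.0989], 0.9)]
set_mark [([0.5711, 0.3331, 0.0062], 0.46)]
valve [([0.571, 0.3335, 0.0037], 0.67)]
```

View pics/w1.png

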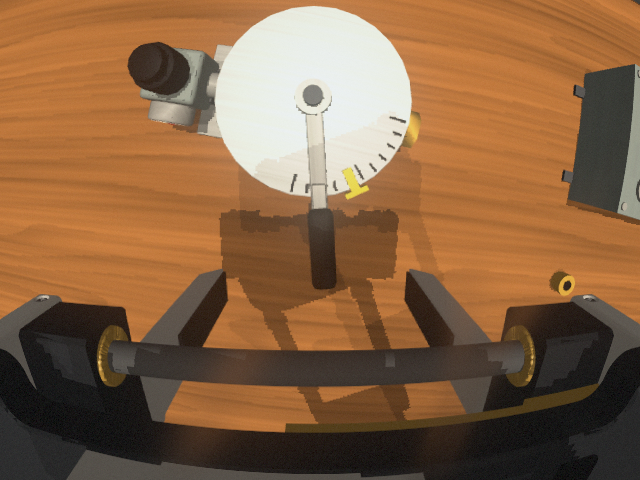

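```bash
python3 - <<'E'
from h import *
c=np.load("w1c.npy",allow_pickle=True).item()
im=cv2.imread("pics/w1.png"); hsv=cv2.cvtColor(im,cv2.COLOR_BGR2HSV)
# yellow
m=cv2.inRange(hsv,(24,120,100),(35,255,255)); m[:140]=0;m[220:]=0;m[:,:330]=0;m[:,385:]=0
v,u=np.nonzero(m); P=np.array([pt(c,a,b,0.081,1)[:2] for a,b in zip(u,v)])
# dial rim (grey, low sat), top part and sides
d=cv2.inRange(hsv,(0,0,150),(180,40,255)); d=cv2.morphologyEx(d,cv2.MORPH_OPEN,np.ones((7,7)))
cs,_=cv2.findContours(d,cv2.RETR_EXTERNAL,cv2.CHAIN_APPROX_NONE); k=max(cs,key=cv2.contourArea)[:,0]
Q=np.array([pt(c,a,b,0.079,1)[:2] for a,b in k])
from scipy.optimize import least_squares
f=least_squares(lambda x:np.hypot(*(Q-x).T)-0.074,[0.57,0.33],loss="soft_l1",f_scale=0.001)
ax=f.x; print("axis",ax,np.median(abs(f.fun)), "n",len(Q))
rad=np.hypot(*(P-ax).T); print("yellow n",len(P),"mean",P.mean(0),"r",rad.min(),rad.max())
an=np.arctan2(*(P-ax).T[::-1]); s=rad<0.074
print("mark ang all",np.median(an),"inner",an[s].mean(),an[s].min(),an[s].max(), "outer",(an[~s].min()+an[~s].max())/2)
# lever: sleeve dark
g=im.max(2); b=((g<45)).astype(np.uint8); b[:195]=0;b[300:]=0;b[:,:295]=0;b[:,350:]=0
n,l,st,ce=cv2.connectedComponentsWithStats(b); i=1+np.argmax(st[1:,4]); v,u=np.nonzero(l==i); print(st[i])
S=np.array([pt(c,a,bb,0.100,1)[:2] for a,bb in zip(u,v)])
mean=S.mean(0); w,V=np.linalg.eigh(np.cov((S-mean).T)); e=V[:,1]; e*=-np.sign(e[0])
print("sleeve mean",mean,"r",np.hypot(*(mean-ax)),"ang via axis",np.arctan2(*(mean-ax)[::-1]),"pca",np.arctan2(e[1],e[0]),"len",np.ptp((S-mean)@e))
h=pt(c,313,96,0.105,1); print("hub",h)
E
```

```text
axis [0.57255945 0.33406355] 0.002548331070272858 n 773
yellow n 321 mean [0.50965429 0.29494932] r 0.06181992732205951 0.08294201343904334
mark ang all -2.5851124024695826 inner -2.583248566511746 -2.6339416717933584 -2.5305768740107224 outer -2.5860805473961848
[335 269   1   2   2]
sleeve mean [0.44868555 0.30210306] r 0.1279305192484238 ang via axis -2.8890911219195172 pca -3.022807091770969 len 0.0007620310407459429
hub [0.56754418 0.33022958 0.105     ]
```

```bash
cat > meas.py <<'E'
from h import *
from scipy.optimize import least_squares
def measure(c,im,box,ax=None):
    hsv=cv2.cvtColor(im,cv2.COLOR_BGR2HSV)
    m=cv2.inRange(hsv,(24,120,100),(35,255,255)); mm=np.zeros_like(m); x0,y0,x1,y1=box; mm[y0:y1,x0:x1]=m[y0:y1,x0:x1]
    v,u=np.nonzero(mm); P=np.array([pt(c,a,b,0.081,1)[:2] for a,b in zip(u,v)])
    d=((hsv[...,1]<45)&(hsv[...,2]>70)).astype(np.uint8); d=cv2.morphologyEx(d,cv2.MORPH_OPEN,np.ones((15,15)))
    cs,_=cv2.findContours(d,cv2.RETR_EXTERNAL,cv2.CHAIN_APPROX_NONE); k=max(cs,key=cv2.contourArea)[:,0]
    Q=np.array([pt(c,a,b,0.079,1)[:2] for a,b in k])
    for it in range(6):
        f=least_squares(lambda x:np.hypot(*(Q-x[:2]).T)-0.074,[0.57,0.33],loss="soft_l1",f_scale=0.0005)
        ax=f.x; Q=Q[abs(np.hypot(*(Q-ax).T)-0.074)<0.003]
    print("axis",ax,"n",len(Q))
    rel=P-ax; rad=np.hypot(*rel.T); an=np.arctan2(rel[:,1],rel[:,0])
    print("yellow n",len(P),"r",rad.min(),rad.max(),"mean ang",np.arctan2(rel.mean(0)[1],rel.mean(0)[0]))
    return ax
E
python3 - <<'E'
from meas import *
c=np.load("w1c.npy",allow_pickle=True).item(); im=cv2.imread("pics/w1.png")
ax=measure(c,im,(330,140,385,220))
for name,(u,v,z) in dict(sl_in=(318,210,.1),sl_out=(323,288,.1),mark_in=(348,170,.081),mark_out=(357,197,.081),lev=(317,180,.1)).items():
    p=pt(c,u,v,z,1)[:2]; print(name,p,np.hypot(*(p-ax)),np.arctan2(*(p-ax)[::-1]))
print(im[240:250:3,300:345:5].max(2))
z=im[130:300,260:430]; cv2.imwrite("pics/w1z.png",cv2.resize(z,None,fx=3.5,fy=3.5,interpolation=cv2.INTER_CUBIC))
E
```

```text
axis [0.57107892 0.33314425] n 240
yellow n 321 r 0.060078253859697034 0.08120909721900275 mean ang -2.5852848920599563
sl_in [0.490521   0.31883703] 0.08181854961224014 -2.9658237853816196
sl_out [0.43356007 0.30914648] 0.13959702042553002 -2.9688270369212244
mark_in [0.51937162 0.29961302] 0.06162781860837988 -2.566285650630413
mark_out [0.500188  0.2906162] 0.08266896446860457 -2.6012405484780756
lev [0.51116698 0.32168866] 0.060997305061024285 -2.9526658069463525
[[120 105  67  68  66  64  61 120 121]
 [125 122  68  65  63  60  59 120 123]
 [125 126  66  63  64  60  59 119 124]
 [122 122  67  63  62  61  59 121 124]]
```

View pics/w1z.png

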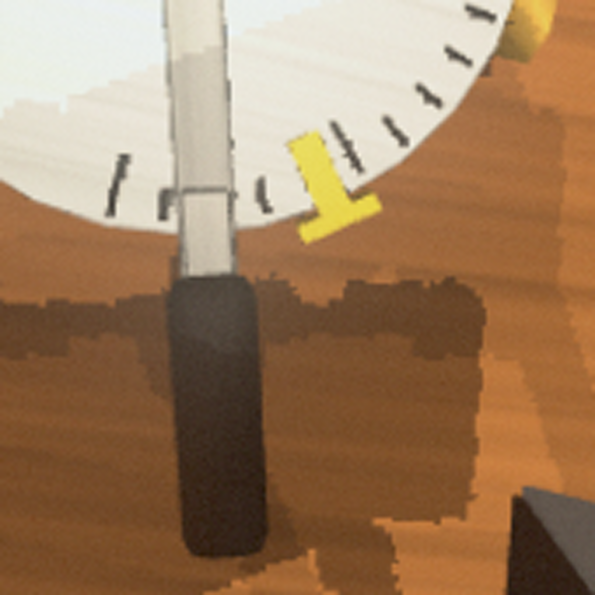

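```bash
cat > lev.py <<'E'
from h import *
AX=np.array([0.570,0.3325])
def at(th,z): return [*(AX+0.110*np.array([np.cos(th),np.sin(th)])),z]
def qt(th): return q_of(th+np.pi/2)
E
python3 - <<'E'
from lev import *
t0=-2.971
gripper_to(0.05,10)
r.move_to(at(t0,0.16),qt(t0))
print(r.move_l(at(t0,0.101),vel=0.1,guard=8))
gripper_to(0.0,10)
print(telemetry.current_t(),telemetry.current_opening(),telemetry.current_wrist_force())
for th in np.linspace(t0,-2.59,5)[1:]:
    r.move_l(at(th,0.101),qt(th),vel=0.1)
r.hold(0.2)
print(telemetry.current_t(),telemetry.current_opening(),telemetry.current_wrist_force(),telemetry.current_ee_pos(),at(-2.59,0.101))
c,im=snap("wrist","w2"); np.save("w2c.npy",c,allow_pickle=True)
z=im[80:330,180:480,::-1]; cv2.imwrite("pics/w2z.png",cv2.resize(z,None,fx=2.4,fy=2.4,interpolation=cv2.INTER_CUBIC))
E
```

```text
False
7.7583 0.0181850525405725 [-0.5866233  -0.66257522  2.02212321]
8.9917 0.018085252486250956 [-1.82914885 -2.84058093  5.57363548] [0.47580716 0.27500863 0.10115401] [np.float64(0.47631399203647773), np.float64(0.27485512241439963), 0.101]
```

View pics/w2z.png

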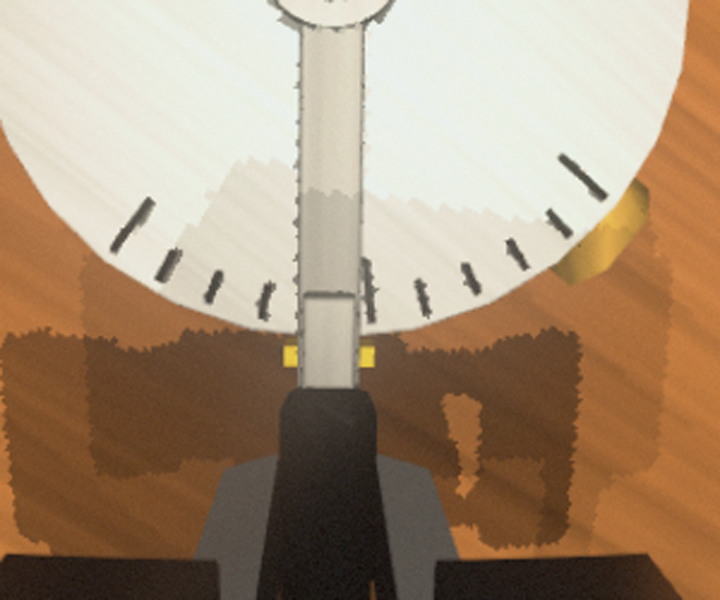

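```bash
python3 - <<'E'
from lev import *
gripper_to(0.05)
th=-2.59
r.move_l(at(th,0.19),vel=0.2)
c,im=snap("wrist","w3")
z=im[60:310,180:480,::-1]; cv2.imwrite("pics/w3z.png",cv2.resize(z,None,fx=2.4,fy=2.4,interpolation=cv2.INTER_CUBIC))
gripper_to(0.06)
r.move_to([0.568,-0.13,0.25],q_of(0))
c,im=snap("wrist","w4");np.save("w4c.npy",c,allow_pickle=True)
for t in ["keyhole","control_box","key_switch"]: print(t,marks(t,"wrist"))
r.move_to([0.515,-0.385,0.20],q_of(np.radians(6)))
c,im=snap("wrist","w5");np.save("w5c.npy",c,allow_pickle=True)
for t in ["blue_key_bow","green_key_bow","white_key_bow","blue_key"]: print(t,marks(t,"wrist"))
print(telemetry.current_t(),telemetry.current_wrist_force())
E
```

```text
keyhole [([0.5685, -0.0843, 0.0938], 0.59), ([0.514, -0.3758, 0.0545], 0.44)]
control_box [([0.5929, -0.0556, -0.0006], 0.75)]Traceback (most recent call last):
  File "<stdin>", line 10, in <module>
  File "h.py", line 20, in marks
    return [([round(float(v),4) for v in d["at"]],round(d["score"],2)) for d in models.mark_of(t,n)][:3]
                                                                                ~~~~~~~~~~~~~~^^^^^
ValueError: it knows: blue_key, blue_key_bow, control_box, green_key_bow, keyhole, lever_grip, pipe_plug_mid, red_bin_mid, set_mark, valve, valve_axis, white_key_bow
```

View pics/w3z.png

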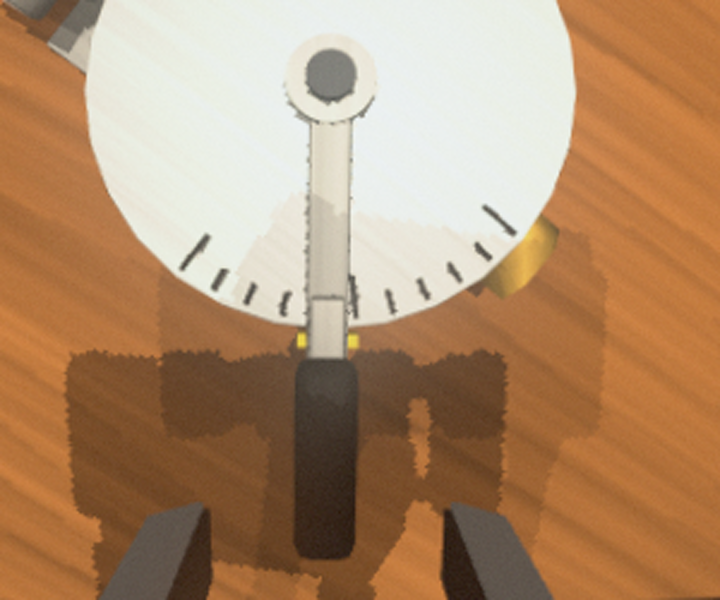

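View pics/w4.png

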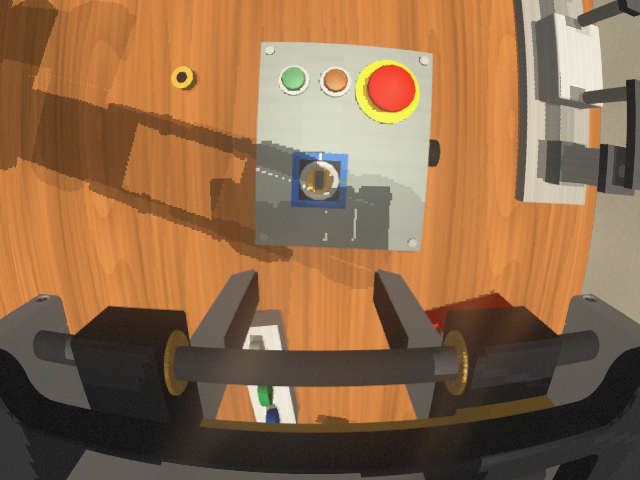

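```bash
python3 - <<'E'
from lev import *
r.move_to([0.515,-0.385,0.20],q_of(np.radians(6)))
c,im=snap("wrist","w5");np.save("w5c.npy",c,allow_pickle=True)
for t in ["blue_key_bow","green_key_bow","white_key_bow","blue_key"]: print(t,marks(t,"wrist"))
print(telemetry.current_t(),telemetry.current_wrist_force())
z=cv2.imread("pics/w4.png")[140:220,270:370]; cv2.imwrite("pics/w4z.png",cv2.resize(z,None,fx=7,fy=7,interpolation=cv2.INTER_CUBIC))
E
```

```text
blue_key_bow [([0.5164, -0.3765, 0.0485], 0.71), ([0.5975, -0.4254, 0.0688], 0.58), ([0.5015, -0.2756, 0.058], 0.39)]
green_key_bow [([0.5155, -0.3228, 0.0562], 0.78)]
white_key_bow [([0.5019, -0.278, 0.0579], 0.68)]
blue_key [([0.5913, -0.4223, 0.0022], 0.95), ([0.5151, -0.3714, 0.0074], 0.69)]
13.7417 [ 0.56244032 -0.4520355  -0.73253107]
```

View pics/w5.png

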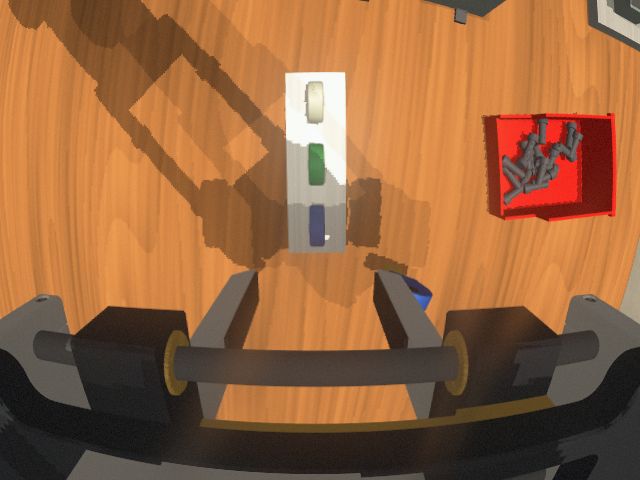

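View pics/w4z.png

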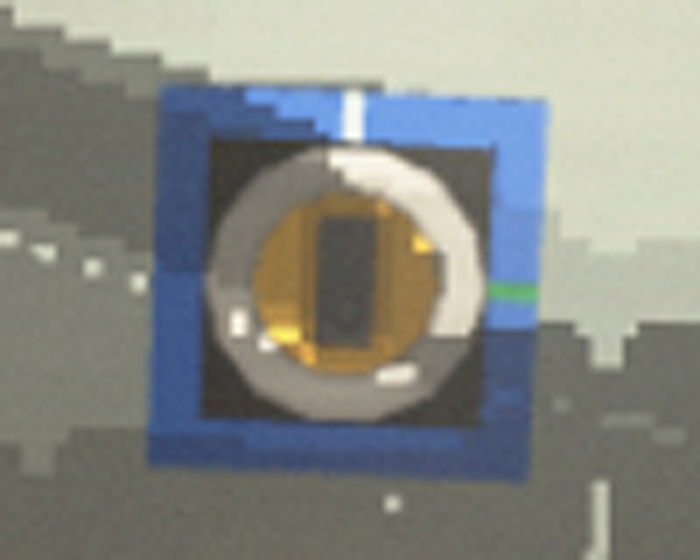

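```bash
python3 - <<'E'
from lev import *
c=np.load("w4c.npy",allow_pickle=True).item()
def f(a,b): return 270+a/7-0.4,140+b/7-0.4
k=pt(c,*f(346,281),0.095,1); print("keyhole",k, "rim", pt(c,*f(346,284),0.095,1))
C=[pt(c,*f(*p),0.088,1)[:2] for p in [(160,87),(547,100),(528,480),(148,467)]]; C=np.array(C)
print("sq centre",C.mean(0)); 
for i,j,o in [(0,1,0),(3,2,0),(3,0,90),(2,1,90)]: d=C[j]-C[i]; print(np.hypot(*d),np.degrees(np.arctan2(d[1],d[0]))-o)
c=np.load("w5c.npy",allow_pickle=True).item()
K=[pt(c,u,v,0.074,1)[:2] for u,v in [(317,225.5),(317,164),(316,102)]]; print(K)
for p,q in [((286,73),(289,252)),((345,72),(346,252))]:
    d=pt(c,*p,0.04,1)-pt(c,*q,0.04,1); print(np.hypot(d[0],d[1]),np.degrees(np.arctan2(d[1],d[0]))-90)
d=K[2]-K[0]; print(np.hypot(*d),np.degrees(np.arctan2(d[1],d[0]))-90)
z=cv2.imread("pics/w5.png")[190:265,270:370]; cv2.imwrite("pics/w5z.png",cv2.resize(z,None,fx=7,fy=7,interpolation=cv2.INTER_CUBIC))
E
```

```text
keyhole [ 0.57134009 -0.08526698  0.095     ] rim [ 0.57134052 -0.08562563  0.095     ]
sq centre [ 0.57139102 -0.08622131]
0.04666974335760274 -1.8378883695815664
0.04676283795740588 -1.9677418262817084
0.04661611996021325 -2.308191391552299
0.04672142929337318 -2.193111141301898
[array([ 0.51614017, -0.37267596]), array([ 0.51116485, -0.32573349]), array([ 0.50549906, -0.2791447 ])]
0.15486148810354314 6.506354427824689
0.1557716180220436 6.823447400225376
0.09413463821918273 6.490671026424579
```

View pics/w5z.png

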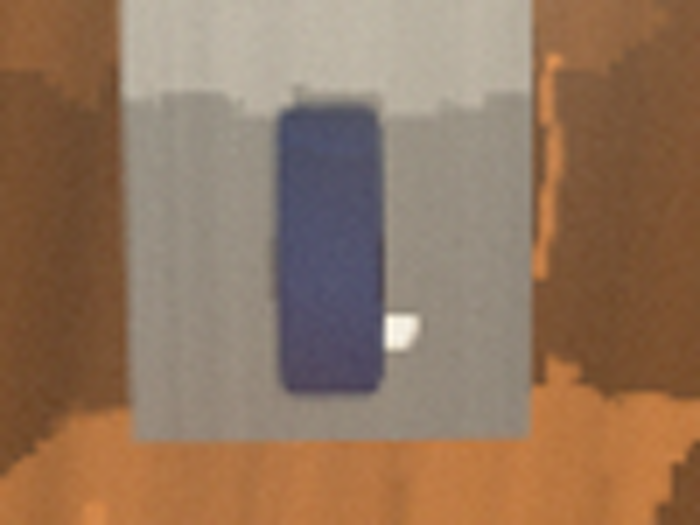

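```bash
python3 - <<'E'
from lev import *
c=np.load("w5c.npy",allow_pickle=True).item()
e=pt(c,317.5,252.5,0.04,1)[:2]; yv=np.array([-np.sin(.115),np.cos(.115)]); B=e+0.028*yv; print("blue from block end",B)
p=np.array([0.516,-0.5*(0.3767-B[1])]); 
psi=0.115
gripper_to(0.04,45)
r.move_to([p[0],p[1],0.12],q_of(psi))
print(r.move_l([p[0],p[1],0.069],vel=0.1,guard=6), telemetry.current_ee_pos())
gripper_to(0.0,45)
print(telemetry.current_opening(),telemetry.current_wrist_force(),telemetry.current_t())
r.move_l([p[0],p[1],0.135],vel=0.1)
print(telemetry.current_opening(),telemetry.current_wrist_force(),telemetry.current_ee_pos())
snap("wrist","w6"); snap("scene","s6")
z=cv2.imread("pics/s6.png")[280:400,100:260]; cv2.imwrite("pics/s6z.png",cv2.resize(z,None,fx=4.5,fy=4.5,interpolation=cv2.INTER_CUBIC))
E
```

```text
blue from block end [ 0.51682688 -0.37604104]
False [ 0.51660742 -0.3769918   0.06994465]
0.011653886793267417 [-0.79006387  0.71462682  1.90386381] 15.8917
0.011697722111620372 [ 0.08275863 -0.39028745 -0.88440717] [ 0.51559058 -0.37598719  0.13438247]
```

View pics/w6.png

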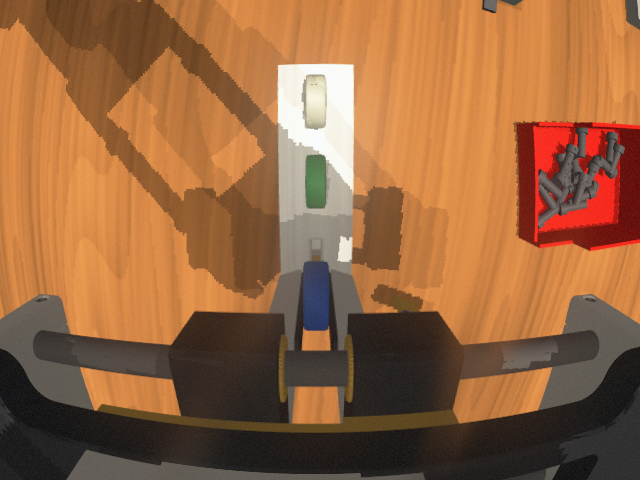

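View pics/s6z.png

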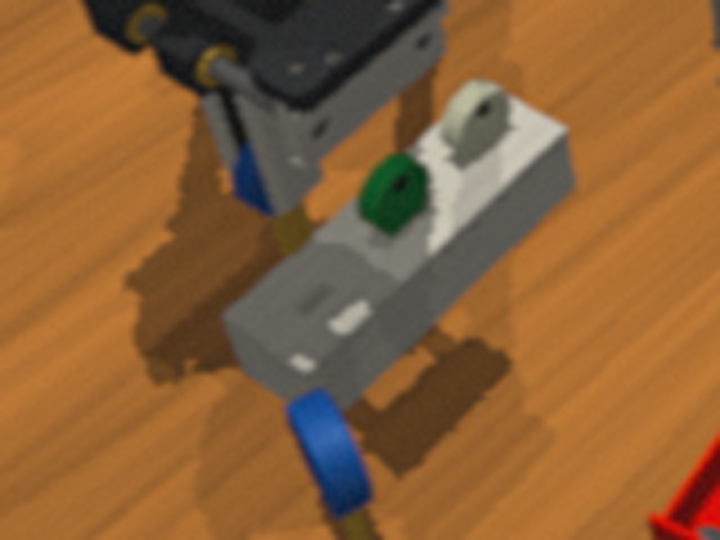

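```bash
python3 - <<'E'
from lev import *
r.move_l([0.516,-0.376,0.19],vel=0.2)
r.move_to([0.5705,-0.0855,0.189],q_of(-0.036))
r.hold(0.3)
print(telemetry.current_ee_pos(),telemetry.current_t(),telemetry.current_wrist_force(),telemetry.current_torque())
c,im=snap("wrist","w7");np.save("w7c.npy",c,allow_pickle=True)
a=cv2.imread("pics/w6.png")[210:310,266:366];b=cv2.imread("pics/w7.png")[210:310,266:366]
cv2.imwrite("pics/w67.png",cv2.resize(np.hstack([a,b]),None,fx=4,fy=4,interpolation=cv2.INTER_CUBIC))
snap("top","t7"); snap("scene","s7")
z=cv2.imread("pics/s7.png")[160:300,220:400]; cv2.imwrite("pics/s7z.png",cv2.resize(z,None,fx=4,fy=4,interpolation=cv2.INTER_CUBIC))
E
```

```text
[ 0.5705448  -0.08649359  0.18892976] 18.6583 [0.16280891 0.29536023 0.56260784] [-0.07692992 -0.05049527  0.03512793]
```

View pics/w67.png

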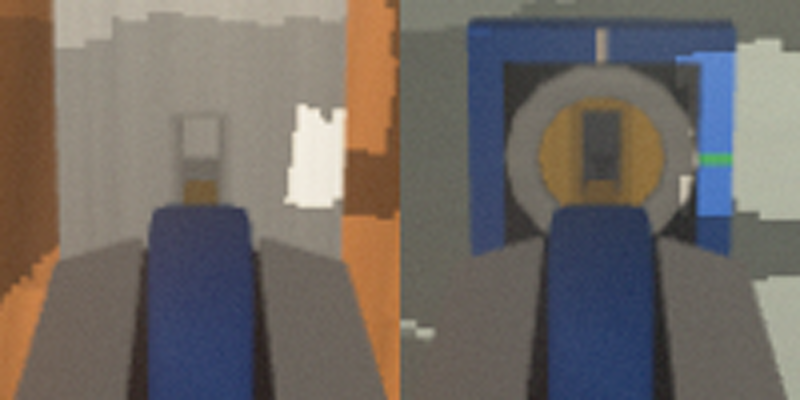

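View pics/s7z.png

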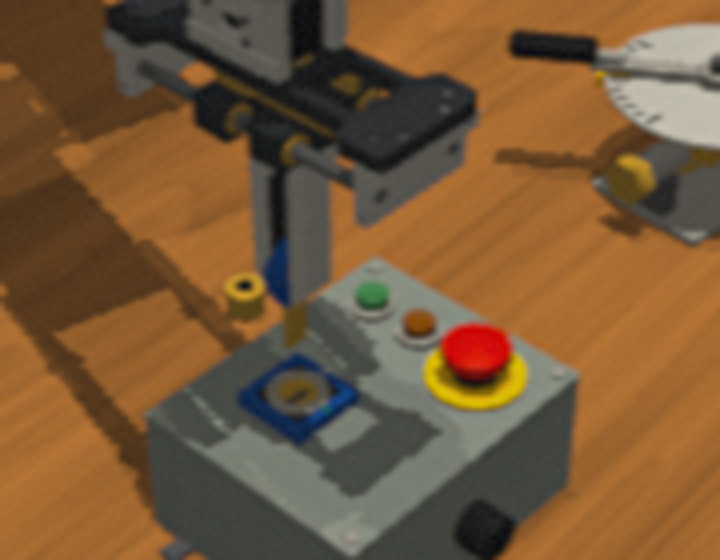

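```bash
cat > ins.py <<'E'
from lev import *
KX,KY,PS=0.5705,-0.0848,-0.036
def st(): 
    f=telemetry.current_wrist_force(); p=telemetry.current_ee_pos(); return f,p
def go(z,a=0.0,vel=0.05,guard=None): return r.move_l([KX,KY,z],q_of(PS+a),vel=vel,guard=guard)
E
python3 - <<'E'
from ins import *
print(go(0.162,vel=0.1))
f,p=st(); print(f,p,telemetry.current_t())
g=go(0.140,vel=0.03,guard=4)
r.hold(0.1)
f,p=st(); print(g,f,p,telemetry.current_torque(),telemetry.current_t())
c,im=snap("wrist","w8")
a=cv2.imread("pics/w8.png")[200:310,256:376]
cv2.imwrite("pics/w8z.png",cv2.resize(a,None,fx=5,fy=5,interpolation=cv2.INTER_CUBIC))
E
```

```text
False
[ 0.78026118  0.54021056 -0.7988525 ] [ 0.57035465 -0.08475095  0.16177393] 19.225
True [-0.19349371 -0.01355156  5.18772572] [ 0.5706362  -0.08500828  0.1470015 ] [0.05592244 0.04127241 0.01911952] 19.8667
```

View pics/w8z.png

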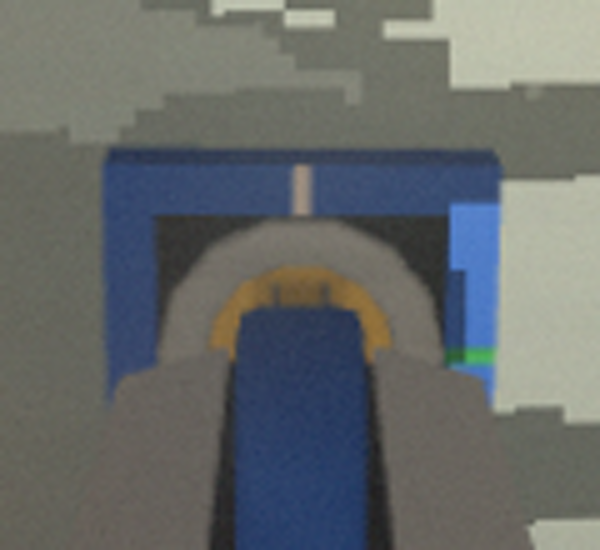

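```bash
cat > wig.py <<'E'
from ins import *
import sys
def wiggle(zc,a,tmax):
    t0=telemetry.current_t(); s=1; log=[]
    z0=st()[1][2]; dirn=1
    stage=0
    while telemetry.current_t()-t0<tmax:
        f,p=st(); z=p[2]; fz=f[2]
        ns=0 if z>0.1445 else 1 if z>0.1385 else 2 
        if ns!=stage:
            print("stage",ns,"z",round(z,4),"a",round(a,2),"t",round(telemetry.current_t(),2)); dirn=-np.sign(a) if abs(a)>.1 else dirn; stage=ns
        if z<0.1255 and abs(a)<0.1: print("home?"); break
        if fz<4: zc=min(zc,z)-0.0008
        elif fz>6.5: zc+=0.0006
        if stage<2:
            a+=dirn*0.07
            if a>0.55: dirn=-1
            if a<-0.55: dirn=1
        else:
            if abs(a)>0.001: a-=np.sign(a)*min(abs(a),0.07)
        go(zc,a,vel=0.03)
        log.append((round(telemetry.current_t()-t0,2),round(a,2),round(float(zc),4),round(float(z),4),round(float(fz),1)))
    return zc,a,log
E
python3 - <<'E'
from wig import *
zc,a,log=wiggle(0.1465,0.0,5)
for l in log[:]: print(*l)
print(st(),telemetry.current_torque(),telemetry.current_opening(),telemetry.current_t()); np.save("za.npy",[zc,a])
E
```

```text
0.25 0.07 0.1465 0.147 5.4
0.5 0.14 0.1465 0.147 4.8
0.75 0.21 0.1465 0.147 5.6
1.0 0.28 0.1465 0.147 5.4
1.25 0.35 0.1465 0.1471 5.7
1.5 0.42 0.1465 0.1471 6.1
1.75 0.49 0.1465 0.1471 6.0
2.0 0.56 0.1465 0.1471 6.3
2.25 0.49 0.1465 0.1471 6.1
2.5 0.42 0.1465 0.1471 6.1
2.75 0.35 0.1471 0.1471 6.6
3.0 0.28 0.1463 0.1472 3.9
3.25 0.21 0.1463 0.1471 6.5
3.5 0.14 0.1463 0.147 5.7
3.75 0.07 0.1463 0.147 6.2
4.0 0.0 0.1463 0.147 6.3
4.25 -0.07 0.1463 0.1469 5.9
4.5 -0.14 0.1469 0.1468 6.6
4.75 -0.21 0.1461 0.1469 3.5
5.0 -0.28 0.1461 0.1464 4.4
(array([ 1.26534727, -2.09464874,  0.41604874]), array([ 0.57085216, -0.0851324 ,  0.14580151])) [-0.45276824 -0.36549711 -0.01568936] 0.011451364319427311 24.9167
```

```bash
python3 - <<'E'
from wig import *
zc,a=np.load("za.npy")
import wig
# continue in the negative direction
def cont(zc,a,dirn,zstop,amax,tmax=4):
    t0=telemetry.current_t()
    while telemetry.current_t()-t0<tmax:
        f,p=st(); z=p[2]; fz=f[2]; print(round(a,2),round(zc,4),round(z,4),np.round(f,1),round(float(telemetry.current_torque()[2]),2))
        if z<zstop: break
        if fz<4: zc=min(zc,z)-0.0015
        elif fz>6.5: zc+=0.0006
        a+=dirn*0.05 if abs(a+dirn*0.05)<=amax else 0
        go(zc,a,vel=0.03)
    return zc,a
zc,a=cont(zc,a,-1,0.1425,0.55)
np.save("za.npy",[zc,a]); print(telemetry.current_t())
E
```

```text
-0.28 0.1461 0.1458 [ 1.3 -2.1  0.4] -0.02
-0.33 0.1443 0.1437 [ 2.8 -2.3 -2. ] -0.06
-0.38 0.1422 0.1419 [ 2.5 -2.5 -1.9] 0.02
25.4167
```

```bash
cat >> ins.py <<'E'
def cont(zc,a,dirn,zstop,amax,tmax=5,da=0.08,dz=0.0012):
    t0=telemetry.current_t()
    while telemetry.current_t()-t0<tmax:
        f,p=st(); z=p[2]; fz=f[2]; print(round(a,2),round(zc,4),round(z,4),np.round(f,1),round(float(telemetry.current_torque()[2]),2))
        if z<zstop: break
        if fz<4: zc=min(zc,z)-dz
        elif fz>6.5: zc+=0.0006
        if abs(a+dirn*da)<=amax: a+=dirn*da
        go(zc,a,vel=0.03)
    return zc,a
E
python3 - <<'E'
from ins import *
zc,a=np.load("za.npy")
zc,a=cont(zc,a,1,0.1375,0.55)
np.save("za.npy",[zc,a]); print(telemetry.current_t())
E
```

```text
-0.38 0.1422 0.1419 [ 2.5 -2.5 -1.9] 0.02
-0.3 0.1407 0.1416 [ 1.6 -2.2  5. ] -0.01
-0.22 0.1407 0.1416 [ 1.4 -2.6  6.1] -0.0
-0.14 0.1407 0.1415 [ 1.3 -2.   6.1] -0.02
-0.06 0.1407 0.1415 [ 0.7 -1.8  5.4] -0.04
0.02 0.1407 0.1415 [ 0.9 -3.1  4.9] -0.02
0.1 0.1407 0.1414 [ 1.3 -2.   5.1] 0.01
0.18 0.1407 0.1411 [ 0.1 -2.7  4.7] -0.05
0.26 0.1407 0.1404 [ 1.7 -3.7  1.7] -0.01
0.34 0.1392 0.1388 [ 2.3 -3.2  0.8] 0.01
0.42 0.1376 0.1372 [ 2.1 -3.9  0.2] -0.05
27.9167
```

Second tumbler passed; now straighten and press home.

```bash
python3 - <<'E'
from ins import *
zc,a=np.load("za.npy")
t0=telemetry.current_t()
while telemetry.current_t()-t0<8:
    f,p=st(); z=p[2]; fz=f[2]; print(round(a,2),round(zc,4),round(z,4),np.round(f,1),round(float(telemetry.current_torque()[2]),2))
    if z<0.1228 or (z<0.127 and fz>5): break
    if fz<4: zc=min(zc,z)-0.0015
    elif fz>6.5: zc+=0.0006
    if abs(a)>1e-3: a-=np.sign(a)*min(abs(a),0.08)
    go(zc,a,vel=0.03)
np.save("za.npy",[zc,a]); print(telemetry.current_t(),telemetry.current_opening())
snap("wrist","w9"); 
a=cv2.imread("pics/w9.png")[200:310,256:376]
cv2.imwrite("pics/w9z.png",cv2.resize(a,None,fx=5,fy=5,interpolation=cv2.INTER_CUBIC))
E
```

```text
0.42 0.1376 0.1372 [ 2.1 -3.9  0.2] -0.05
0.34 0.1357 0.1359 [ 0.2 -4.3  2.1] -0.04
0.26 0.1342 0.1354 [-0.7 -3.4  8.1] 0.04
0.18 0.1348 0.1354 [ 0.6 -3.5  6.4] 0.05
0.1 0.1348 0.1349 [ 1.  -4.2  3.4] 0.06
0.02 0.1333 0.1332 [ 1.8 -4.9  2.2] 0.09
0.0 0.1317 0.1315 [ 0.7 -4.6  1.7] 0.05
0.0 0.13 0.1298 [ 0.9 -4.7  1.7] 0.06
0.0 0.1283 0.1282 [ 1.9 -5.   2.1] 0.03
0.0 0.1267 0.1265 [ 0.7 -5.4  2.5] 0.02
0.0 0.125 0.1247 [ 1.2 -5.1  3.1] 0.03
0.0 0.1232 0.1242 [-1.7 -4.8  8.9] 0.03
30.6667 0.011217570576922074
```

View pics/w9z.png

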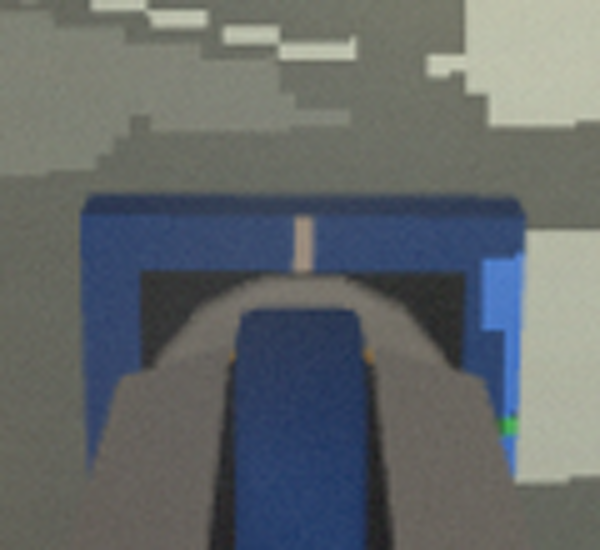

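```bash
python3 - <<'E'
from ins import *
import ins
gripper_to(0.0,60)
print(st(),telemetry.current_torque())
zc=0.1235; a=0.0; KYc=ins.KY-0.0006
while a>-1.85:
    a-=0.1
    r.move_l([KX,KYc,zc],q_of(PS+a),vel=0.03)
    f,p=st(); m=telemetry.current_torque(); z=p[2]
    q=telemetry.current_tool_rot(); R=Rn.from_quat([q[1],q[2],q[3],q[0]]).as_matrix()
    act=np.arctan2(R[1,0],R[0,0])-PS
    print(round(a,2),round(act,3),round(zc,4),round(z,4),np.round(f,1),np.round(m,2))
    if f[2]<3: zc-=0.0004
    elif f[2]>9: zc+=0.0004
    if abs(m[2])>0.35 and a<-1.55: break
np.save("za.npy",[zc,a]); print(telemetry.current_t(),telemetry.current_opening())
E
```

```text
(array([-1.30218709, -4.72820348,  9.08314335]), array([ 0.57055894, -0.08487647,  0.12423574])) [-0.99482494  0.08401595  0.05597563]
-0.1 -0.101 0.1235 0.1243 [ 0.3 -4.2  8.5] [-0.84 -0.09 -0.02]
-0.2 -0.201 0.1235 0.1243 [-0.7 -3.3  7.6] [-0.86 -0.03 -0.05]
-0.3 -0.301 0.1235 0.1242 [-0.2 -4.2  8.3] [-0.83 -0.07 -0.07]
-0.4 -0.401 0.1235 0.1243 [ 0.7 -4.4  7.7] [-0.84 -0.1  -0.04]
-0.5 -0.501 0.1235 0.1243 [ 0.7 -3.8  6.3] [-0.83 -0.08 -0.06]
-0.6 -0.6 0.1235 0.1243 [ 0.2 -3.7  6.9] [-0.85 -0.09 -0.  ]
-0.7 -0.7 0.1235 0.1243 [ 0.5 -4.2  7.4] [-0.89 -0.15  0.01]
-0.8 -0.8 0.1235 0.1242 [ 0.8 -3.1  7.5] [-0.93 -0.13  0.  ]
-0.9 -0.9 0.1235 0.1242 [ 0.3 -4.3  7.2] [-0.91 -0.14 -0.  ]
-1.0 -1.0 0.1235 0.1243 [ 1.1 -4.5  7.4] [-0.91 -0.12 -0.  ]
-1.1 -1.1 0.1235 0.1243 [ 0.9 -4.3  7. ] [-0.93 -0.09  0.08]
-1.2 -1.2 0.1235 0.1242 [-0.1 -4.6  7.6] [-0.97 -0.2   0.06]
-1.3 -1.3 0.1235 0.1243 [ 0.8 -4.9  7.8] [-0.96 -0.12  0.09]
-1.4 -1.4 0.1235 0.1243 [ 1.  -5.   7.8] [-1.02 -0.1   0.05]
-1.5 -1.5 0.1235 0.1243 [ 0.5 -4.8  6. ] [-1.   -0.09  0.09]
-1.6 -1.6 0.1235 0.1243 [ 0.3 -5.2  7.4] [-1.   -0.14  0.1 ]
-1.7 -1.7 0.1235 0.1242 [ 1.1 -4.7  6.8] [-1.01 -0.07  0.15]
-1.8 -1.799 0.1235 0.1243 [ 0.5 -6.3  8.1] [-1.   -0.09  0.27]
-1.9 -1.898 0.1235 0.1243 [ 1.4 -4.6  8. ] [-0.97 -0.09  0.6 ]
35.6833 0.0115494511128753
```

```bash
python3 - <<'E'
from ins import *
r.move_l([KX,KY-0.0006,0.1235],q_of(PS-1.85),vel=0.03)
r.hold(0.5)
f,p=st(); print(f,p,telemetry.current_torque(),telemetry.current_opening(),telemetry.current_t())
snap("wrist","w10"); snap("top","t10"); snap("scene","s10")
i=cv2.imread("pics/t10.png")[170:290,90:390]; cv2.imwrite("pics/t10z.png",cv2.resize(i,None,fx=2.6,fy=2.6,interpolation=cv2.INTER_CUBIC))
E
```

```text
[ 0.94943991 -4.22660013  6.0141459 ] [ 0.57123152 -0.08575984  0.12426387] [-0.99132836 -0.11737391  0.37025757] 0.012031049236943219 36.4333
```

View pics/w10.png

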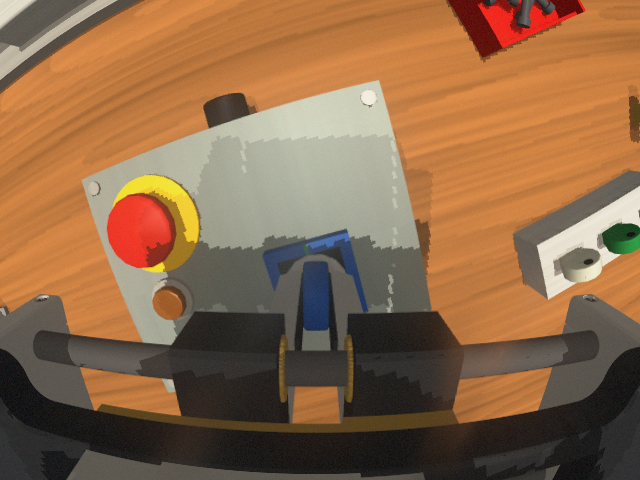

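View pics/t10z.png

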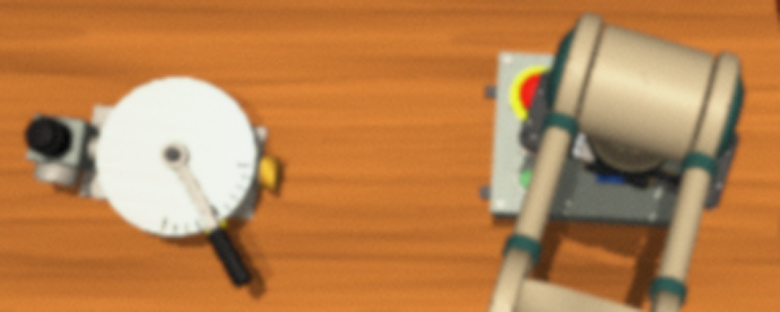

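View pics/s10.png

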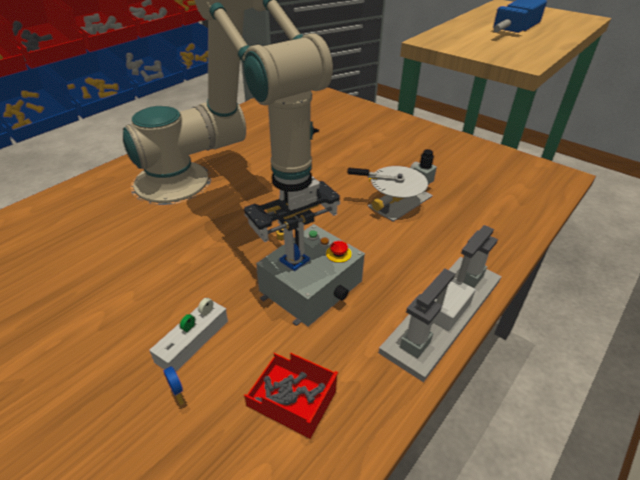

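```bash
python3 - <<'E'
from ins import *
r.sign_off(); print(telemetry.current_t())
E
```

```text
the job is handed in; nothing more can be done
the job is handed in; nothing more can be done
```

The whole job was carried out in the order asked and handed in at about 36 s of the 72 s allowed.

- **Valve lever:** I swung it about 0.38 rad onto the yellow set mark and released it. The close-up after release shows the mark showing equally on both sides of the lever. In the last overhead picture the lever is still there.
- **Key insertion:** I took the smaller blue key from the block. I worked it past both tumblers by twisting under a light push, mostly 2–9 N. It then went down 22.8 mm from the first tumbler to home, against 23 mm given in the task.
- **Key turn:** I turned it clockwise until the torque rose sharply past the spring's level, which put it against the stop.
- **Final state:** the arm still grips the key at 60 N and holds it against the stop at about 0.37 N m, with about 6 N of downward force.
- **Other things:** the green and white keys and the red bin look unmoved in the last pictures. The pipe plug was hidden behind the gripper then. It stood in place in the last picture where it showed, and nothing came near it.

Two small disagreements:
- A steady sideways force of about 4–5 N remained on the key, probably from a grasp about 1 mm off centre.
- The finger opening rose from 11.5 to 12.0 mm under the turning torque, so the key may sit slightly askew in the pads. It still looked straight between them.

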